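# Short spin on the bench centrifuge

## Task

Give the tubes in the small round domed centrifuge a short spin: push the black paddle switch on its console well over towards the dome, hold it there for about a second, then let go so that it springs back upright. Do not push that paddle the other way (that is the brake), and leave the similar paddle of the flat-topped rocker alone.

Things in the scene. Friction and masses are not known exactly. Their poses are not given: they have to be found in the camera images.
- centrifuge: Small bench centrifuge, fixed: a grey console (120 mm in x, 110 in y, top 50 mm above the bench) with the paddle at its middle, joined to a round white domed drum (150 mm across, 119 high, axis 135 mm from the paddle in +y). Origin on the bench straight below the paddle's pivot; z up, y from paddle to dome. Else only buttons 8 mm high stand on the console, at its -x edge.
- spin_switch (a joint): Lean of the centrifuge's paddle, rad: 0 upright, positive towards the dome (spin, from about 0.3), negative away from it (brake); stops at +0.6 and -0.6. A spring (0.4 N m per rad: about 4 to 5 N at 40 mm above the pivot) returns it upright as soon as it is let go.
- spin_switch_top (a point): Centre of the top end of the centrifuge's paddle: an upright black plastic bar 60 mm tall above its pivot, 10 mm thick in the push direction (body y), 24 mm wide across it. The pivot is at the console's top, so upright this point is 110 mm above the bench. Moves with the paddle; z along the bar.
- rock_switch (a joint): Lean, rad, of the look-alike paddle on the rocker (same size, console and spring, but beside a flat square metal platform about 70 mm high instead of a dome): 0 upright, stops at +0.6 and -0.6. Not to be used.

How it is judged:
By the outcome, as a careful person would: the job done as asked, in the order asked, and still so for the second after the job is handed in, with the robot touching nothing.
It also fails if it takes over 29 s, if anything falls off the work surface, if the arm or the gripper's body presses on something with over 40 N, if the wrist force passes 120 N, or if a joint passes its speed limit or range.

## Robot

A 7-joint arm with a two-finger parallel gripper is mounted at the origin on the work surface. World frame = base frame: x ahead of the robot, y to its left, z up, the work surface at z = 0. Lengths are in m, angles in rad, forces in N, time in s.
With the tool pointing down it reaches from about 0.425 to 0.825 m from the base axis. Payload 3.6 kg.
Tool frame: the origin (TCP) lies midway between the tips of the shut fingers; the grasp point (between the pads) lies 19 mm behind it; z points along the fingers, y is the line along which they close (so a half turn about z gives the same grasp; the last joint's range is limited). The gripper opens to 93 mm and grips with 3 to 60 N. Pads are 15 mm wide; open, the fingers measure 128 mm over their backs; the gripper's body (75 mm by 188 mm) begins 65 mm behind the grasp point.
Start: joints at [1.173, 0.615, -0.013, 1.423, 0.008, 1.103, -0.04], TCP at [0.236, -0.606, 0.219] pointing down, gripper open.
Joint ranges: [-3.12, 3.12], [-0.3, 2.06], [-1.34, 1.32], [0.26, 2.42], [-1.36, 4.5], [0.01, 1.98], [-2.84, 2.84]. Speed limits (rad/s): [2.79, 2.79, 3.14, 3.14, 3.14, 3.14, 3.14].

## Interface

Orientations are given as [roll, pitch, yaw] about the fixed x, y, z axes, in that order (R = Rz(yaw) Ry(pitch) Rx(roll)).
In Python, from rig import r gives the robot as it stands.
- The arm moves only by the tool servo_tool, never from a script. Its argument "increments" is a list of rows, each a list of 7 numbers: the shift along the tool's x, y, z in cm, then the turn, a rotation vector about the tool's x, y, z in degrees, then the finger opening in cm, from 0 to 9.3. A call has 1 to 20 rows; each row shifts and turns the commanded pose from where the row before left it, along the tool's axes as they then stand; what a row does not reach is not made up. A row lasts 1/10 s, in which the tool goes at most 50 mm and 8.59 degrees, less where a joint would pass 70% of its speed; a pose out of reach is approached as far as the arm can. A call with a gripper value outside its range is refused whole. The fingers move at their own pace and stop on an object; the grip force is fixed at half the most. Time passes only in rows, so rows that do not move let the fingers close. It gives the time, the measured TCP pose, the force, the opening and the grip force at its end, in the units of the state.
- r.state(): the state, without advancing time (a new reading comes with each control period).
- r.camera(name): name is "scene" or "top" or "wrist"; returns (picture, depth): 400x640x3 uint8, blue, green, red; 400x640 float32, m along the optical axis (not along the pixel's ray), 0 where there is no reading.
- r.calibration(name): a dict with "vfov" (degrees; the focal length in pixels is half the picture's height over the tangent of half this angle, whatever the lens; pixels are square), "cx", "cy" (the principal point, pixels), "T" (4x4, takes a point from camera to world coordinates). Camera axes: x right, y down, z forward; pixel columns grow to the right and rows downward; lengths in m; the calibration is good to about 2 mm. A picture is of the moment at which its call begins: read the wrist's pose just before it. calibration takes no time and is no camera call; for the wrist camera it gives the pose at the moment of the call.
- r.finish_job(): hands the job in; it is judged then, once.
Trained networks look in the newest picture that a camera, given by its name, has taken for a name from the list of things; names that differ only in an ending like _2 or _b are one class to them, and where a whole thing is asked for, a point or a joint stands for the part that bears it (a point fixed in the world has none). Each returns a list of dicts, best first, with "score" (0 to 1); they miss things now and then, are a little off and sometimes report something else, mostly with a low value. They report only what shows in the picture. A call takes as long as a camera call.
- r.recognise(camera, query): "rect" ([left, top, width, height] in pixels, round what is visible of it).
- r.cut_out(camera, query): "mask" (400x640 bool, what is visible of it) and "rect" ([left, top, width, height] in pixels, round what is visible of it).
- r.spot_point(camera, query): "xy" ([column, row] in pixels: a listed point, or the origin of a listed thing).
The state is a dict: "t": time; "joint_positions": joint angles; "joint_vel": joint speeds; "joint_efforts": joint torques, N m; "tool_pos": TCP position; "tool_rot": TCP orientation; "ft_force": force on the tool from outside, world axes, zero at the start; "torque": the same for the moment, N m; "opening": finger opening in m; "grasp_force": force on a finger pad.
Only numpy, scipy, OpenCV 4.12 (cv2) and the standard library are available. Lean on these libraries where they do the work, as an engineer would, in place of code of your own. Each camera call takes 0.05 s, during which the arm holds its last target. There are 200 camera calls.

## Working session

There is one attempt and no reset: what is moved stays moved. The work goes in short steps, Python scripts to look and compute and a tool call to move; the robot and the scene stay as the last step left them, time stands still between calls to the robot, and variables do not carry over. Pictures are saved under pics/ and viewed, at most 10 in all, crops included, and the job is handed in when it is done.

Besides the shell and the picture viewer there is one more tool, called as name(argument=value, ...) on one line, values as JSON. servo_tool: Moves the arm, as the interface text tells. Its arguments: {"type":"object","properties":{"increments":{"type":"array"}},"required":["increments"]}

```bash
mkdir -p pics; cat > h.py <<'E'
import numpy as np, cv2
from rig import r
def world(cam,u,v,z):
    c=r.calibration(cam); f=200/np.tan(np.radians(c["vfov"]/2))
    p=np.array([(u-c["cx"])/f*z,(v-c["cy"])/f*z,z,1]); return (np.array(c["T"])@p)[:3]
E
python3 - <<'E'
from h import *
out=[]
for n in ("scene","top"):
    im,d=r.camera(n); cv2.imwrite(f"pics/{n}1.png",im); np.save(f"{n}1.npy",d)
    for q in ("centrifuge","spin_switch_top"):
        for s in r.spot_point(n,q)[:3]:
            u,v=s["xy"]; z=d[int(v),int(u)]; print(n,q,round(s["score"],2),[round(u),round(v)],world(n,u,v,z).round(3))
s=r.state(); print(s["t"],s["tool_pos"],s["tool_rot"])
E
```

```text
scene centrifuge 0.77 [249, 153] [ 0.595 -0.144  0.103]
scene spin_switch_top 0.68 [238, 112] [ 0.536 -0.367  0.   ]
top centrifuge 0.71 [413, 192] [ 0.552 -0.224  0.051]
top spin_switch_top 0.71 [430, 174] [ 0.57  -0.242  0.11 ]
0.3 [ 0.23606032 -0.60532463  0.21824495] [-3.14069149e+00 -3.86160861e-05  3.71818436e-01]
```

View pics/scene1.png

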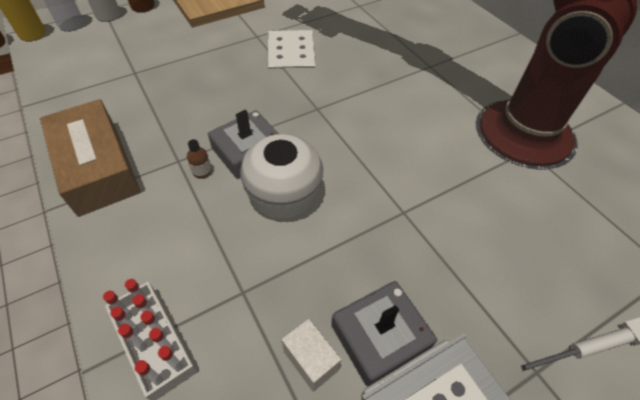

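View pics/top1.png

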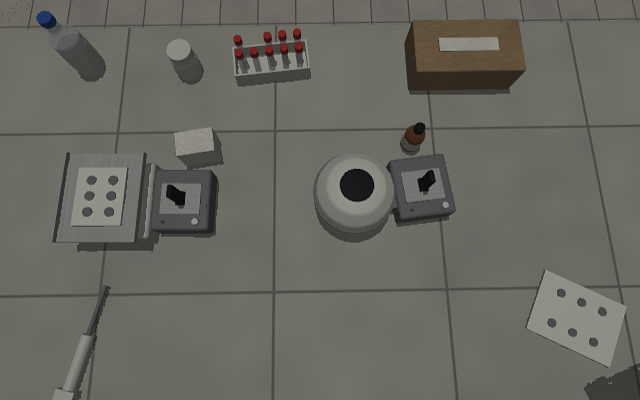

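The top view shows the centrifuge's dome at (355,192) and its paddle at (428,180). The rocker is far off to the left at (180,195). The spotted top (0.570, -0.242, 0.110) has the right height, so I'll refine it and the heading.

```bash
python3 - <<'E'
from h import *
d=np.load("top1.npy"); P=np.zeros((400,640,3))
c=r.calibration("top"); f=200/np.tan(np.radians(c["vfov"]/2)); u,v=np.meshgrid(np.arange(640),np.arange(400))
P=np.stack([(u-c["cx"])/f*d,(v-c["cy"])/f*d,d,np.ones_like(d)],-1)@np.array(c["T"]).T
P=P[...,:3]; W=P[100:260,290:480].reshape(-1,3)
near=W[(np.hypot(W[:,0]-.57,W[:,1]+.242)<.04)]
t=near[(near[:,2]>.1)&(near[:,2]<.125)]; print("paddle top",len(t),t.mean(0).round(4),t.min(0).round(3),t.max(0).round(3))
print("rect",cv2.minAreaRect((t[:,:2]*1000).astype(np.float32)))
con=W[(abs(W[:,2]-.05)<.004)&(np.hypot(W[:,0]-.57,W[:,1]+.242)<.09)]; print("console",cv2.minAreaRect((con[:,:2]*1000).astype(np.float32)),con[:,2].mean())
dm=W[(W[:,2]>.075)&(W[:,1]>-.19)]; (xy,R)=cv2.minEnclosingCircle((dm[:,:2]*1000).astype(np.float32)); print("dome",xy,R,dm[:,2].max())
for x in (0.5,0.75):pass
A=P.reshape(-1,3); k=(np.hypot(A[:,0]-.57,A[:,1]+.3)<.13); print("maxz around",A[k][:,2].max())
b=P[120:155,398:430].reshape(-1,3); b=b[b[:,2]>.03]; print("bottle",b.min(0).round(3),b.max(0).round(3))
E
```

```text
paddle top 93 [ 0.5647 -0.2424  0.1079] [ 0.554 -0.25   0.101] [ 0.577 -0.237  0.112]
rect ((565.2816162109375, -243.2125701904297), (23.184553146362305, 10.306124687194824), 9.93249797821045)
console ((582.2160034179688, -241.11700439453125), (152.5016326904297, 110.18634033203125), 6.656567573547363) 0.05003842758029827
dome (491.995849609375, -87.19715118408203) 131.26637268066406 0.7414226339878701
maxz around 0.11218273208051155
bottle [ 0.372 -0.256  0.03 ] [ 0.688 -0.034  0.741]
```

servo_tool(increments=[[0,0,0,0,0,6.6,0],[0,0,0,0,0,6.7,0],[3.14,-2.2,0.5,0,0,0,0],[3.14,-2.2,0.5,0,0,0,0],[3.14,-2.2,0.5,0,0,0,0],[3.14,-2.2,0.5,0,0,0,0],[3.14,-2.2,0.5,0,0,0,0],[3.14,-2.2,0.5,0,0,0,0],[3.14,-2.2,0.5,0,0,0,0],[3.14,-2.2,0.5,0,0,0,0],[3.14,-2.2,0.5,0,0,0,0],[3.14,-2.2,0.5,0,0,0,0],[3.14,-2.2,0.5,0,0,0,0],[3.14,-2.2,0.5,0,0,0,0],[0,0,0,0,0,0,0],[0,0,0,0,0,0,0],[0,0,0,0,0,0,0]])

```text
t: 2.0
tool_pos: [0.5714, -0.2934, 0.1588]
tool_rot: [3.14, 0.001, 0.137]
ft_force: [-0.8, 0.4, 0.9]
opening: 0.0005
grasp_force: 0.0
```

servo_tool(increments=[[0,0,1.8,0,0,0,0],[0,0,1.9,0,0,0,0],[0,0,1.9,0,0,0,0],[0,0,1.8,0,0,0,0],[0,0,0,0,0,0,0],[0,0,0,0,0,0,0]])

```text
t: 2.6
tool_pos: [0.5718, -0.2933, 0.0852]
tool_rot: [3.141, 0.0, 0.137]
ft_force: [0.2, 0.6, -0.2]
opening: 0.0007
grasp_force: 0.0
```

```bash
python3 - <<'E'
from h import *
ims=[]
for n in ("scene","top"):
    im,d=r.camera(n)
    ims.append(cv2.resize(im[60:220,170:330] if n=="scene" else im[120:260,340:500],(400,400)))
cv2.imwrite("pics/b.png",np.hstack(ims)); s=r.state(); print(s["t"],s["tool_pos"],s["ft_force"])
E
```

```text
2.7 [ 0.57288885 -0.2929357   0.08608495] [-0.00377949 -0.41273921 -0.11198082]
```

View pics/b.png

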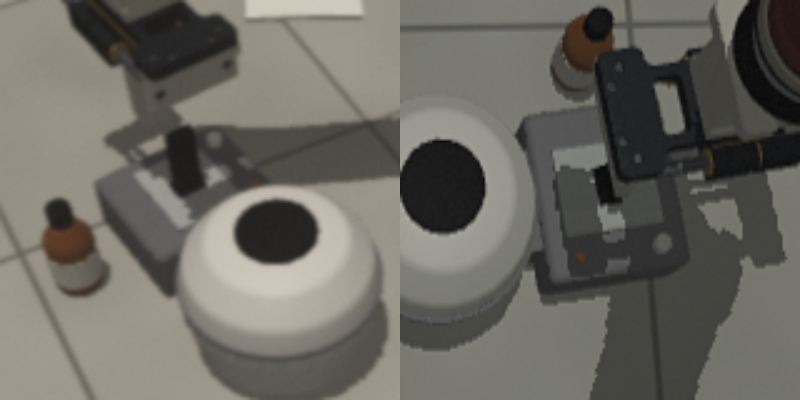

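The fingers are in front of the upright paddle, on the side away from the dome, with a gap between them. Next I'll approach to a light touch.

servo_tool(increments=[[0,-1.1,0,0,0,0,0],[0,-1.1,0,0,0,0,0],[0,-0.8,0,0,0,0,0],[0,-0.4,0,0,0,0,0],[0,0,0,0,0,0,0],[0,0,0,0,0,0,0]])

```text
t: 3.3
tool_pos: [0.5683, -0.2585, 0.0851]
tool_rot: [3.14, -0.001, 0.139]
ft_force: [-0.9, -1.8, 0.9]
opening: 0.0007
grasp_force: 0.6
```

```bash
python3 - <<'E'
from h import *
im,d=r.camera("scene"); cv2.imwrite("pics/c.png",cv2.resize(im[80:180,190:310],(720,600)))
f=[]
for i in range(3): r.camera("scene"); f.append(r.state()["ft_force"])
s=r.state(); print(s["t"],s["tool_pos"],np.mean(f,0))
E
```

```text
3.5 [ 0.56791942 -0.25863401  0.08473335] [ 0.97449514 -1.34598756  0.81439814]
```

View pics/c.png

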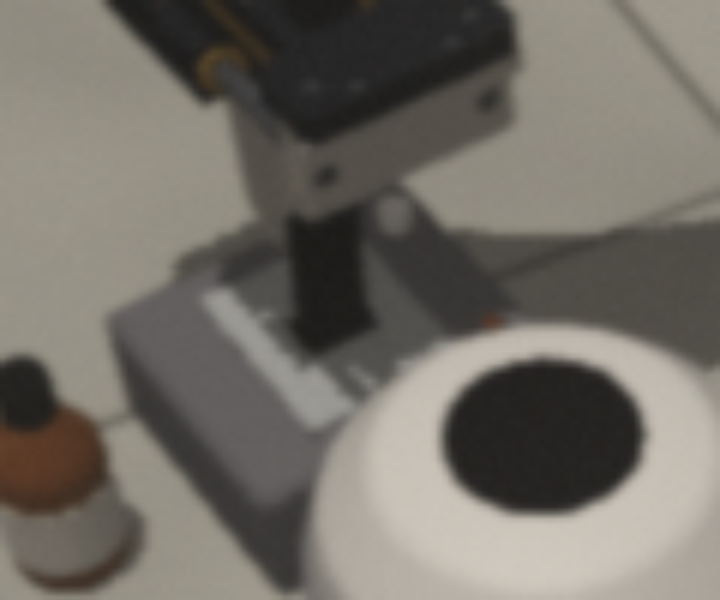

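servo_tool(increments=[[0,-0.6,0,0,0,0,0],[0,-0.6,0,0,0,0,0],[0,0,0,0,0,0,0],[0,0,0,0,0,0,0],[0,0,0,0,0,0,0]])

```text
t: 4.0
tool_pos: [0.5658, -0.2467, 0.0847]
tool_rot: [3.141, 0.0, 0.139]
ft_force: [0.1, -3.5, 0.1]
opening: 0.0004
grasp_force: 1.6
```

```bash
python3 - <<'E'
from h import *
im,d=r.camera("scene"); cv2.imwrite("pics/d.png",cv2.resize(im[80:180,190:310],(720,600)))
s=r.state(); print(s["t"],s["tool_pos"],s["ft_force"])
E
```

```text
4.05 [ 0.56581803 -0.24668383  0.08472101] [ 0.29849767 -3.04748574 -0.25686264]
```

View pics/d.png

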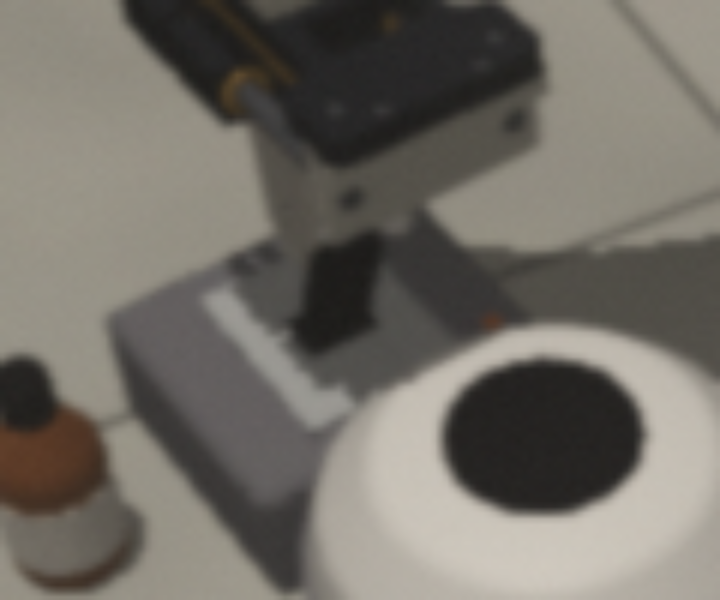

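Force of about 3.2 N puts the lean only a little past 0.3, so I'll push slightly further, hold, and then back away with the paddle following the fingers.

servo_tool(increments=[[0,-0.4,0,0,0,0,0],[0,0,0,0,0,0,0],[0,0,0,0,0,0,0],[0,0,0,0,0,0,0],[0,0,0,0,0,0,0]])

```text
t: 4.55
tool_pos: [0.5654, -0.2424, 0.0847]
tool_rot: [3.141, 0.0, 0.139]
ft_force: [-0.6, -4.6, -0.3]
opening: 0.0006
grasp_force: 1.9
```

servo_tool(increments=[[0,0,0,0,0,0,0],[0,0,0,0,0,0,0],[0,0,0,0,0,0,0],[0,0,0,0,0,0,0],[0,1.0,0,0,0,0,0],[0,1.0,0,0,0,0,0],[0,1.0,0,0,0,0,0],[0,1.5,0,0,0,0,0],[0,1.5,0,0,0,0,0],[0,0,-1.5,0,0,0,0],[0,0,-3,0,0,0,0],[0,0,-3,0,0,0,0],[0,1.5,-3,0,0,0,0],[0,3,-1,0,0,0,0],[0,3,0,0,0,0,0],[0,0,0,0,0,0,0],[0,0,0,0,0,0,0]])

```text
t: 6.25
tool_pos: [0.5841, -0.3758, 0.2001]
tool_rot: [-3.141, -0.0, 0.139]
ft_force: [0.5, 0.8, 0.2]
opening: 0.0002
grasp_force: 0.0
```

```bash
python3 - <<'E'
from h import *
im,d=r.camera("scene"); cv2.imwrite("pics/e.png",cv2.resize(im[80:180,190:310],(720,600)))
s=r.state(); print(s["t"],s["tool_pos"],s["ft_force"])
E
```

```text
6.3 [ 0.58455453 -0.37443034  0.19987653] [0.42342771 0.00473851 0.1020939 ]
```

View pics/e.png

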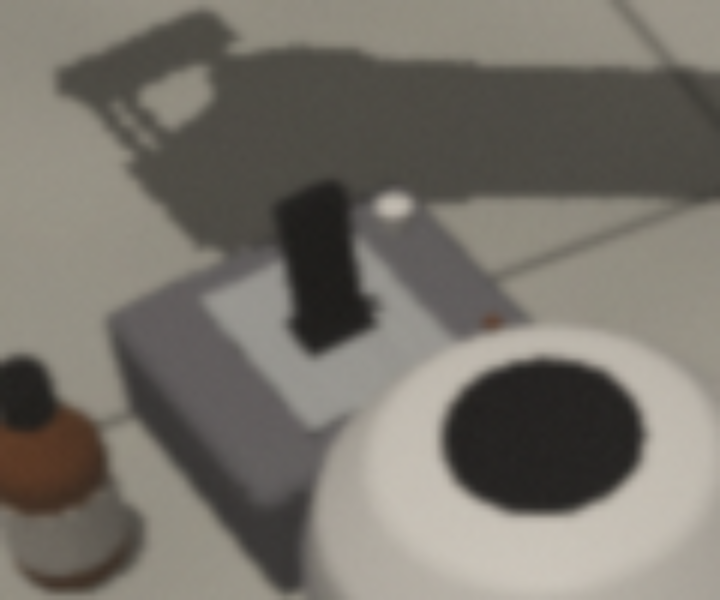

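The paddle has sprung back upright, with its top at about (310,195) in the crop, and the arm is clear of everything.

```bash
python3 -c "
from rig import r
print(r.finish_job())"
```

```text
the job is handed in; nothing more can be done
None
```

I pushed the centrifuge's paddle towards the dome to an estimated lean of 0.45–0.58 rad, held it past the 0.3 rad spin point for about a second, and let go. It sprang back upright, the rocker was not touched, and the job is handed in; no verdict came back.

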